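# Fit the slicing insert in the kitchen slicer and lock it

## Robot

A 6-joint arm with a two-finger parallel gripper is mounted at the origin on a cart in front of the work surface, level with it; the furniture and walls round the work are solid. World frame = base frame: x ahead of the robot, y to its left, z up, the work surface at z = 0. Lengths are in mm, angles in degrees, forces in N, time in s.
With the tool pointing down it reaches from about 300 to 850 mm from the base axis. Payload 4.2 kg.
Tool frame: the origin (TCP) lies at the very end of the fingers, on their centre line; the grasp point (between the pads) lies 19 mm behind it (hold_point_z is the z of the grasp point in the tool frame, in mm); z points along the fingers, y is the direction in which the jaws open and shut (so a half turn about z gives the same grasp; the last joint's range is limited). The gripper opens to 91 mm and grips with 3 to 60 N. Pads are 32 mm wide; open, the fingers measure 118 mm over their backs; the gripper's body (76 mm by 178 mm) begins 60 mm behind the grasp point.
Start: joints at [-76.662, 18.312, 89.639, -0, 72.044, -1.146], TCP at [143.819, -556.742, 193.776] pointing down, gripper open.
Joint ranges: [-177.97, 177.97], [-48.28, 115.42], [12.27, 149.76], [-77.06, 257.06], [2.81, 150.46], [-146.56, 146.56]. Speed limits (degrees/s): [147.25, 147.25, 180, 180, 180, 180].

## Interface

Orientations are given as [roll, pitch, yaw] about the fixed x, y, z axes, in that order (R = Rz(yaw) Ry(pitch) Rx(roll)).
In Python, from workcell import state, grab_frame, job_done, hold_point_z gives the robot as it stands. The module is installed in compiled form; this text tells all that it offers.
- The arm moves only by the shell command python3 -m creep 'ROWS' [FORCE]. ROWS is JSON, a list of rows, each a list of 7 numbers: the closure, from 0 (fully open) to 1 (shut), then the shift along the tool's x, y, z in mm, then the turn, a rotation vector about the tool's x, y, z in degrees. A call has 1 to 5 rows; each row shifts and turns the commanded pose from where the row before left it, along the tool's axes as they then stand; what a row does not reach is not made up. A row lasts 1/8 s, in which the tool goes at most 62.5 mm and 10.7 degrees, less where a joint would pass 70% of its speed; a pose out of reach is approached as far as the arm can. A call is refused whole if a number of a shift passes 62.5 or a number of a turn 10.7, either way. A call with a gripper value outside its range is refused whole. The fingers move at their own pace and stop on an object; FORCE is the grip in N (left out, the last holds). Time passes only in rows, so rows that do not move let the fingers close. It gives the time, the measured TCP pose, the force and the opening at its end, in the units of the state.
- state(): the state, without advancing time (a new reading comes with each control period).
- grab_frame(name): name is "scene" or "top" or "wrist"; returns a dict with "frame" (400x640x3 uint8, red, green, blue), "fx", "fy", "cx", "cy" (pixels), "view" (4x4, takes a point from world to camera coordinates). Camera axes: x right, y down, z forward; pixel columns grow to the right and rows downward; lengths in mm; the calibration is good to about 2 mm. A picture is of the moment at which its call begins. There is no depth.
- job_done(): hands the job in, once; it reports no verdict.
The state is a dict: "time_s": time; "qpos": joint angles; "qvel": joint speeds; "effort": joint torques, N m; "ee_pos": TCP position; "ee_rot": TCP orientation; "force": force on the tool from outside, world axes, zero at the start; "torque": the same for the moment, N m; "gripper_width": finger opening in mm.
Only numpy, scipy, OpenCV 4.12 (cv2) and the standard library are available. Lean on these libraries where they do the work, as an engineer would, in place of code of your own. Each camera call takes 0.05 s, during which the arm holds its last target.

## Task

Get the kitchen slicer ready to slice the lemon: load the slicing insert (the one with the single slanting blade, not the grating one) into the slicer's channel, orange end at the orange lip, by pushing it back against the spring follower and letting it down behind the lip until it lies flat on the channel floor. Then slide the locking rail fully home over the insert's ears and let go; leave the grating insert and the things standing around where they are.

Things in the scene. Friction and masses are not known exactly. Their poses are not given: they have to be found in the camera images.
- slicer: white slicer bed on a clear catch box, fast on the worktop, 300 x 120 mm, deck 50 mm high. Origin on the worktop under its middle; x runs along the channel from the orange lip (-x) to the spring follower (+x), y points to the locking rail, z up. Highest part: the follower's grey tunnel at x = 101 to 145 mm, 98 mm high.
- channel (a point): middle of the channel floor, 64 mm above the worktop (slicer x = y = 0, same axes); the seated insert's underside is centred here. 54 mm wide between guides with sloping tops, up to 11 mm above the floor. Floor and guides are on two grey saddles, 48 to 98 mm either side of the middle; between them all is lower than the floor: free room for fingers.
- nose_lip (a point): middle of the top edge of the orange lip's inner face, 8 mm above the channel floor, 90 mm from the channel's middle at -x. The lip is 8 mm thick and 54 mm wide. The seated insert's orange end touches this inner face, below the edge.
- slice_insert_center (a point): centre (half-way up) of the slicing insert: 180 long (x) x 50 wide x 22 mm high, 0.15 kg, black frame, steel top with one slanting blade, orange end at -x. Two ears on the bottom of its +y flank, 70 mm either side of the middle, 16 mm long, 5 thick, stick out 8 mm. Grip it across the width near its middle. Seated, its axes point as the slicer's do: ears towards the rail.
- grater_insert_center (a point): centre (half-way up) of the grating insert: same size, frame, ears and orange end, but its steel top is covered with rows of small raised teeth. To be left where it lies.
- follower (a joint): black spring follower; value = how far it is pushed back towards slicer +x, in m: 0 at rest, 0.024 at most, 0.009 with the insert seated. Its spring pushes towards the lip with about 4 N at rest and 0.35 N more per mm.
- follower_face (a point): centre of the follower's front face (44 mm wide, from 4 to about 28 mm above the channel floor). At rest it is 81 mm from the channel's middle, leaving 171 mm to the lip for the 180 mm insert: it must be pushed back more than 9 mm before the orange end can go down behind the lip.
- lock_rail (a joint): steel locking rail on the slicer's +y side; value = how far it is open, in m: 0 closed (towards slicer +x, two tongues over the insert's ears), 0.028 fully open (towards -x, the ears go down freely). Slides with about 2.5 N friction and stays where left. The tongues pass 2.5 mm above the ears of a seated insert; one that is not down blocks them.
- lock_knob (a point): centre of the black knob of the locking rail: 16 mm along slicer x, 14 mm along y, centre 71 mm and top 86 mm above the worktop; at slicer y = 43 mm, x = -106 mm closed, -134 mm fully open. Push or pinch it towards slicer +x to close the rail.
- lemon_center (a point): centre of a lemon, 71 x 53 x 51 mm, a bystander
- garlic_center (a point): centre of a garlic bulb, 56 mm, a bystander
- tumbler_center (a point): centre of a drinking glass, 81 mm wide, 92 mm high, a bystander

How it is judged (in metres and radians):
On the way, in this order (a step that is already met when the one before it is completed fails the run):
1. the slicing insert lies seated in the channel, flat on its floor, orange end behind the lip, follower pressed back (x of slice_insert_center in the frame of channel between -0.004 and 0.004 m and y of slice_insert_center in the frame of channel between -0.004 and 0.004 m and z of slice_insert_center in the frame of channel between 0.0085 and 0.0135 m and angle between the z axis of slice_insert_center and the z axis of channel, either way round below 0.035 rad and angle between the x axis of slice_insert_center and the x axis of channel, either way round below 0.06 rad and value of joint follower above 0.005 m and angle between slice_insert_center's own z axis and vertical below 0.1 rad), for 0.2 s.
2. the locking rail is slid home over the seated insert's ears (all of step 1 and value of joint lock_rail below 0.003 m), for 0.2 s.
At the end, for the whole second after the job is handed in: Slicing insert seated in the channel (within 4 mm along and across, 2.5 mm in height, level within 2 degrees), holding the follower back over 5 mm; locking rail within 3 mm of closed; grating insert, lemon, garlic and glass within 30 mm of where they stood (all of step 2 and distance of each of grater_insert_center, lemon_center, garlic_center, tumbler_center from where it was at the start of the episode below 0.03 m); the robot touches nothing.
It fails at once if the grating insert is pushed away (more than 30 mm) (distance of grater_insert_center from where it was at the start of the episode above 0.03 m).
It fails at once if the lemon is pushed away (more than 30 mm) (distance of lemon_center from where it was at the start of the episode above 0.03 m).
It fails at once if the garlic is pushed away (more than 30 mm) (distance of garlic_center from where it was at the start of the episode above 0.03 m).
It fails at once if the glass is pushed away (more than 30 mm) (distance of tumbler_center from where it was at the start of the episode above 0.03 m).
It also fails if it takes over 45 s, if anything falls off the work surface, if the arm or the gripper's body presses on something with over 40 N, if the wrist force passes 120 N, or if a joint passes its speed limit or range.

## Working session

There is one attempt and no reset: what is moved stays moved. The work goes in short steps, Python scripts to look and compute and a shell command to move; the robot and the scene stay as the last step left them, time stands still between calls to the robot, and variables do not carry over. Pictures are saved under pics/ and viewed, and the job is handed in when it is done.

```bash
mkdir -p pics; ls
python3 - <<'E'
from workcell import *
import cv2
print(state(), hold_point_z)
for n in ("scene","top","wrist"):
    f=grab_frame(n); cv2.imwrite(f"pics/{n}0.png",f["frame"][:,:,::-1])
    print(n,f["fx"],f["fy"],f["cx"],f["cy"],f["view"])
E
```

```text
pics
{'time_s': 0.0, 'qpos': array([-7.66624121e+01,  1.83522265e+01,  8.97064767e+01, -2.06728970e-03,
        7.20443163e+01, -1.14573453e+00]), 'qvel': array([ 0.00584971,  0.07147412, -0.01331395,  0.1318862 , -0.12267612,
        0.06482115]), 'effort': array([ 6.22377265e-04, -4.12459445e+01, -2.31972259e+01,  7.29446299e-02,
        4.56104719e-02, -1.32793698e-04]), 'ee_pos': array([ 143.67124062, -556.19819176,  192.91397526]), 'ee_rot': array([-1.79896962e+02, -9.48650725e-05,  1.44839614e+01]), 'force': array([-0.1361237 ,  0.51487004, -0.5423956 ]), 'torque': array([ 0.02642872,  0.03382117, -0.05488268]), 'gripper_width': 91.25214658691378} -18.8
scene 492.03822868138167 492.03822868138167 317.9862293620015 204.38377199623957 [[ 9.85526974e-01 -1.68660760e-01 -1.70332598e-02 -5.82076323e+02]
 [-9.18374581e-02 -4.46754008e-01 -8.89930749e-01  1.60324551e+02]
 [ 1.42486719e-01  8.78615049e-01 -4.55777501e-01  1.03958045e+03]
 [ 0.00000000e+00  0.00000000e+00  0.00000000e+00  1.00000000e+00]]
top 491.640196242418 491.640196242418 322.1391532240585 208.02632539256246 [[-1.20512965e-01 -9.92699952e-01 -4.84058320e-03  1.51233137e+02]
 [-9.64131086e-01  1.18203568e-01 -2.37653455e-01  6.07116294e+02]
 [ 2.36490748e-01 -2.39733657e-02 -9.71337945e-01  1.26041719e+03]
 [ 0.00000000e+00  0.00000000e+00  0.00000000e+00  1.00000000e+00]]
wrist 278.2193639147083 278.2193639147083 323.2509667997574 200.72813430842177 [[ 2.50791321e-01 -9.68036110e-01 -3.13104616e-03 -5.73248102e+02]
 [-9.28958196e-01 -2.41574564e-01  2.80496703e-01 -3.10490091e+01]
 [-2.72287319e-01 -6.74375276e-02 -9.59849882e-01  3.93424077e+02]
 [ 0.00000000e+00  0.00000000e+00  0.00000000e+00  1.00000000e+00]]
```

View pics/scene0.png

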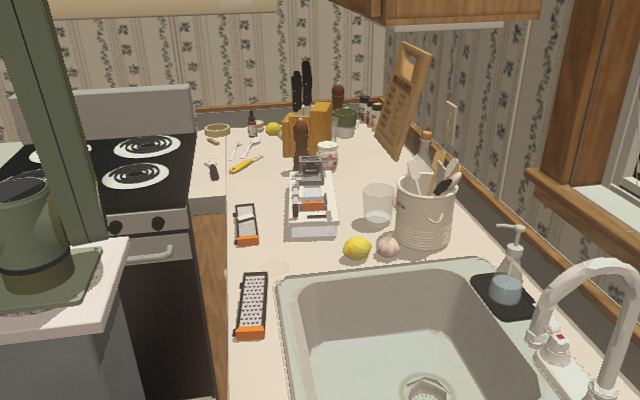

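View pics/top0.png

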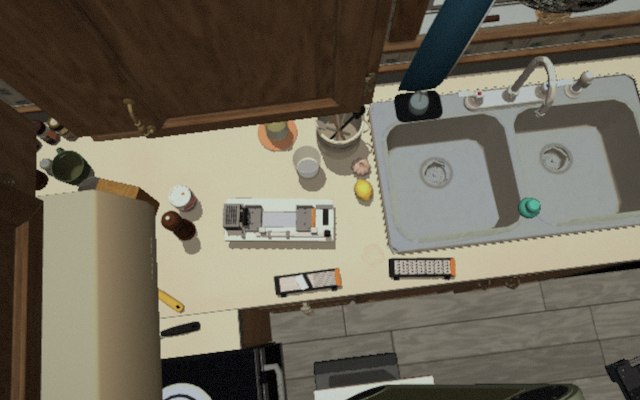

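View pics/wrist0.png

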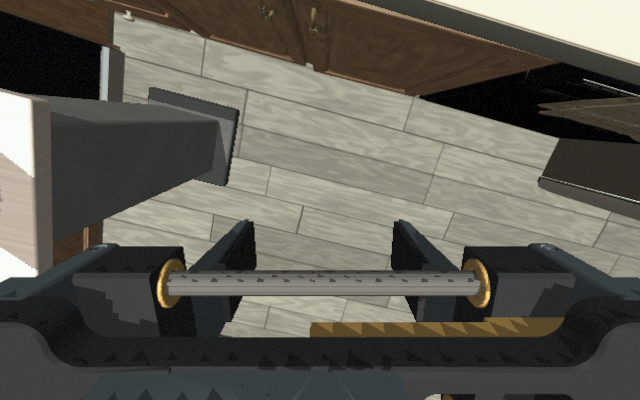

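The scene shows the slicing insert around (246,224) and the grater around (253,305), with the slicer around (312,200). In the top view the slicing insert is at (308,281) and the slicer at (279,219), orange lip to the right. Next I'll zoom in.

Run:
```python
import cv2
t=cv2.imread("pics/top0.png"); cv2.imwrite("pics/topz.png",cv2.resize(t[180:310,210:350],None,fx=5.5,fy=4.6*5.5/4.6*0.82,interpolation=cv2.INTER_CUBIC))
cv2.imwrite("pics/topz.png",cv2.resize(t[190:300,215:350],None,fx=5.4,fy=5.4,interpolation=cv2.INTER_CUBIC))
s=cv2.imread("pics/scene0.png"); cv2.imwrite("pics/scenez.png",cv2.resize(s[145:260,220:350],None,fx=5,fy=5,interpolation=cv2.INTER_CUBIC))
```

```text
(no output)
```

View pics/topz.png

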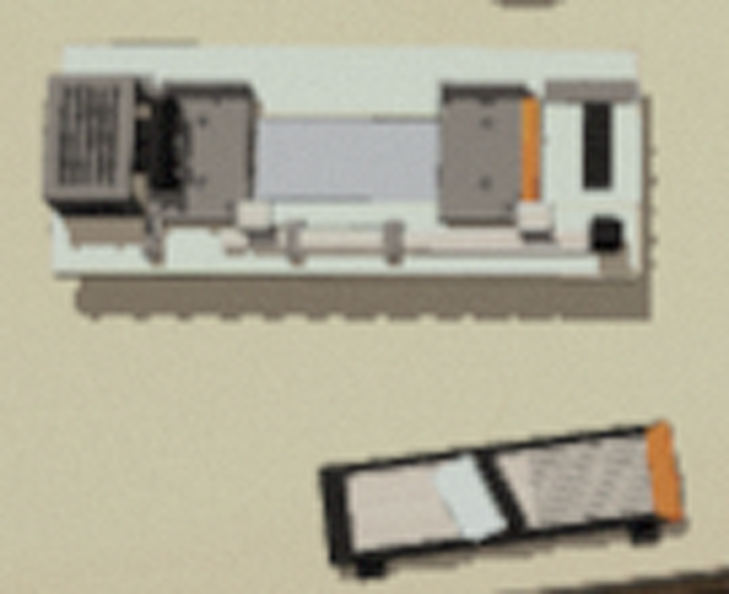

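View pics/scenez.png

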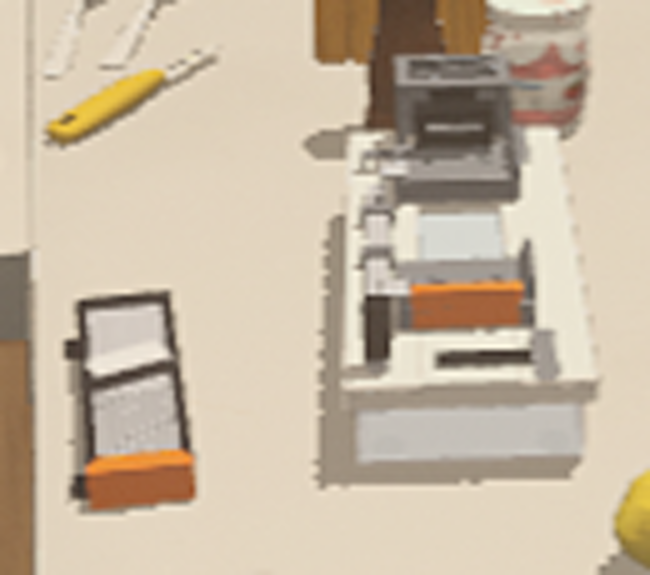

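```bash
cat > h.py <<'E'
import numpy as np, cv2
from workcell import *
def ray(f,u,v):
    V=np.array(f["view"]);R=V[:3,:3];t=V[:3,3]
    d=R.T@np.array([(u-f["cx"])/f["fx"],(v-f["cy"])/f["fy"],1.]);return -R.T@t,d/np.linalg.norm(d)
def onz(f,u,v,z):
    o,d=ray(f,u,v);return o+d*(z-o[2])/d[2]
def tri(rays):
    A=sum(np.eye(3)-np.outer(d,d) for o,d in rays);b=sum((np.eye(3)-np.outer(d,d))@o for o,d in rays)
    p=np.linalg.solve(A,b);return p,[np.linalg.norm((np.eye(3)-np.outer(d,d))@(p-o)) for o,d in rays]
def proj(f,p):
    V=np.array(f["view"]);c=V[:3,:3]@p+V[:3,3];return np.array([f["fx"]*c[0]/c[2]+f["cx"],f["fy"]*c[1]/c[2]+f["cy"]])
E
python3 - <<'E'
from h import *
np.set_printoptions(precision=1,suppress=True)
t=grab_frame("top"); s=grab_frame("scene")
T=lambda u,v,z:onz(t,215+(u+.5)/5.4-.5,190+(v+.5)/5.4-.5,z)
S=lambda u,v,z:onz(s,220+(u+.5)/5-.5,145+(v+.5)/5-.5,z)
print("insert");
for p in [(322,468),(660,424),(683,520),(335,572)]: print(T(*p,22))
print("insert scene")
for p in [(78,300),(170,292),(192,455),(87,463)]: print(S(*p,22))
print("lip",T(523,98,72),T(523,200,72)); print("lip scene outer?",S(413,285,72),S(523,283,72))
print("knob",T(606,233,86)); print("deck")
for p in [(64,45),(636,52),(638,274),(55,272)]: print(T(*p,50))
def T2(p,q):
    o=ray(t,215+(p[0]+.5)/5.4-.5,190+(p[1]+.5)/5.4-.5);r=ray(s,220+(q[0]+.5)/5-.5,145+(q[1]+.5)/5-.5);return tri([o,r])
print("deck corner tri",T2((636,52),(597,382)),T2((638,274),(342,384)))
print("ins corners tri",T2((322,468),(170,292)),T2((335,572),(78,300)))
for n,u,v,z in [("lemon",364,189,25),("garlic",361,167,28),("glass",307,165,90),("utensil",340,130,100)]: print(n,onz(t,u,v,z))
E
```

```text
insert
[459.1 228.3  22. ]
[460.4  55.8  22. ]
[411.2  50.5  22. ]
[406.6 226.9  22. ]
insert scene
[410.1 229.5  22. ]
[458.1 229.   22. ]
[459.2  57.9  22. ]
[410.8  60.3  22. ]
lip [625.7 105.3  72. ] [573.7 111.4  72. ]
lip scene outer? [572.5 112.8  72. ] [624.9 104.2  72. ]
knob [549.4  72.7  86. ]
deck
[687.8 336.5  50. ]
[648.2  44.8  50. ]
[533.4  58.3  50. ]
[570.1 349.9  50. ]
deck corner tri (array([648.9,  44.7,  47.1]), [np.float64(0.02063931553929219), np.float64(0.02063931553937233)]) (array([532. ,  58.4,  51.8]), [np.float64(1.1396661924177856), np.float64(1.1396661924178266)])
ins corners tri (array([458.6, 228.2,  22.5]), [np.float64(0.4572393872673595), np.float64(0.4572393872672812)]) (array([408.4, 226.9,  23.1]), [np.float64(1.809756942478411), np.float64(1.8097569424785025)])
lemon [673.6 -49.3  25. ]
garlic [738.7 -49.7  28. ]
glass [742.4 103.5  90. ]
utensil [829.    1.5 100. ]
```

Insert centre ≈ (434,140) with x-axis yaw ≈ 90°. Slicer centre ≈ (610,197), yaw ≈ 82.8°, rail open. The sizes match (172–180 long, deck 294×118, heights 22 and 50). Next is a planner for row sizes, then I'll move above the insert.

```bash
cat >> h.py <<'E'
from scipy.spatial.transform import Rotation as Ro
def plan(tgt,yaw,n,nt=None,start=None):
    s=state(); p=np.array(s["ee_pos"]);R=Ro.from_euler("xyz",s["ee_rot"],degrees=True)
    R1=Ro.from_euler("xyz",[180,0,yaw],degrees=True); nt=nt or n
    rv=(R.inv()*R1).as_rotvec(degrees=True); d=np.array(tgt,float)-p
    print("from",p.round(1),np.round(s["ee_rot"],2),"d",d.round(1),"turn",rv.round(2))
    for i in range(n):
        sh=R.inv().apply(d/n); r=rv/nt if i<nt else 0*rv
        print([0]+list(sh.round(1))+list(r.round(2))); R=R*Ro.from_rotvec(r,degrees=True)
E
python3 -c "
from h import *
plan([410,140,320],86,15,8)"
```

```text
from [ 143.8 -556.5  193.4] [-179.95   -0.     14.48] d [266.2 696.5 126.6] turn [-4.000e-02 -3.000e-02 -7.152e+01]
[0, np.float64(28.8), np.float64(-40.5), np.float64(-8.4), np.float64(-0.0), np.float64(-0.0), np.float64(-8.94)]
[0, np.float64(34.7), np.float64(-35.6), np.float64(-8.4), np.float64(-0.0), np.float64(-0.0), np.float64(-8.94)]
[0, np.float64(39.8), np.float64(-29.7), np.float64(-8.4), np.float64(-0.0), np.float64(-0.0), np.float64(-8.94)]
[0, np.float64(44.0), np.float64(-23.2), np.float64(-8.4), np.float64(-0.0), np.float64(-0.0), np.float64(-8.94)]
[0, np.float64(47.0), np.float64(-16.1), np.float64(-8.4), np.float64(-0.0), np.float64(-0.0), np.float64(-8.94)]
[0, np.float64(49.0), np.float64(-8.5), np.float64(-8.4), np.float64(-0.0), np.float64(-0.0), np.float64(-8.94)]
[0, np.float64(49.7), np.float64(-0.8), np.float64(-8.4), np.float64(-0.0), np.float64(-0.0), np.float64(-8.94)]
[0, np.float64(49.2), np.float64(6.9), np.float64(-8.4), np.float64(-0.0), np.float64(-0.0), np.float64(-8.94)]
[0, np.float64(47.6), np.float64(14.5), np.float64(-8.4), np.float64(-0.0), np.float64(-0.0), np.float64(-0.0)]
[0, np.float64(47.6), np.float64(14.5), np.float64(-8.4), np.float64(-0.0), np.float64(-0.0), np.float64(-0.0)]
[0, np.float64(47.6), np.float64(14.5), np.float64(-8.4), np.float64(-0.0), np.float64(-0.0), np.float64(-0.0)]
[0, np.float64(47.6), np.float64(14.5), np.float64(-8.4), np.float64(-0.0), np.float64(-0.0), np.float64(-0.0)]
[0, np.float64(47.6), np.float64(14.5), np.float64(-8.4), np.float64(-0.0), np.float64(-0.0), np.float64(-0.0)]
[0, np.float64(47.6), np.float64(14.5), np.float64(-8.4), np.float64(-0.0), np.float64(-0.0), np.float64(-0.0)]
[0, np.float64(47.6), np.float64(14.5), np.float64(-8.4), np.float64(-0.0), np.float64(-0.0), np.float64(-0.0)]
```

```bash
sed -i 's/print(\[0\]+list(sh.round(1))+list(r.round(2)))/print([0]+[float(round(x,1)) for x in (*sh,*r)])/' h.py
python3 -m creep '[[0,28.8,-40.5,-8.4,0,0,-8.9],[0,34.7,-35.6,-8.4,0,0,-8.9],[0,39.8,-29.7,-8.4,0,0,-8.9],[0,44,-23.2,-8.4,0,0,-8.9],[0,47,-16.1,-8.4,0,0,-8.9]]'
python3 -m creep '[[0,49,-8.5,-8.4,0,0,-9],[0,49.7,-0.8,-8.4,0,0,-9],[0,49.2,6.9,-8.4,0,0,-9],[0,47.6,14.5,-8.4,0,0,0],[0,47.6,14.5,-8.4,0,0,0]]'
python3 -c "
from h import *
plan([410,140,320],86,5)"
```

```text
time_s: 0.88
ee_pos: [233.0, -323.1, 236.0]
ee_rot: [180.0, -0.0, 59.2]
force: [0.1, 0.1, -0.1]
gripper_width: 91.2
time_s: 1.5
ee_pos: [322.2, -91.1, 278.2]
ee_rot: [179.9, 0.0, 86.0]
force: [1.0, -1.0, 0.4]
gripper_width: 91.2
from [322.2 -91.1 278.2] [1.7994e+02 2.0000e-02 8.5970e+01] d [ 87.8 231.1  41.8] turn [ 0.06  0.02 -0.03]
[0, 47.3, 14.3, -8.4, 0.0, 0.0, -0.0]
[0, 47.3, 14.3, -8.4, 0.0, 0.0, -0.0]
[0, 47.3, 14.3, -8.4, 0.0, 0.0, -0.0]
[0, 47.3, 14.3, -8.4, 0.0, 0.0, -0.0]
[0, 47.3, 14.3, -8.4, 0.0, 0.0, -0.0]
```

```bash
python3 -m creep '[[0,47.3,14.3,-8.4,0,0,0],[0,47.3,14.3,-8.4,0,0,0],[0,47.3,14.3,-8.4,0,0,0],[0,47.3,14.3,-8.4,0,0,0],[0,47.3,14.3,-8.4,0,0,0]]'
python3 -m creep '[[0,0,0,0,0,0,0]]'
cat >> h.py <<'E'
import pickle
def snap(n,tag):
    f=grab_frame(n); cv2.imwrite(f"pics/{tag}.png",f["frame"][:,:,::-1]); pickle.dump(f,open(f"pics/{tag}.pkl","wb")); return f
def load(tag): return pickle.load(open(f"pics/{tag}.pkl","rb"))
E
python3 -c "
from h import *
f=snap('wrist','w1');print(f['view']); print(ray(f,320,200)); snap('top','t1')"
```

```text
time_s: 2.12
ee_pos: [410.1, 139.9, 320.0]
ee_rot: [180.0, 0.0, 86.0]
force: [0.8, 0.7, 0.0]
gripper_width: 91.5
time_s: 2.25
ee_pos: [410.7, 140.8, 319.6]
ee_rot: [180.0, -0.0, 86.2]
force: [-0.1, -0.7, -1.1]
gripper_width: 90.7
[[ 9.97891101e-01 -6.49058040e-02  7.66073964e-04 -4.02070615e+02]
 [-6.25341285e-02 -9.58129917e-01  2.79421804e-01  9.50312368e+01]
 [-1.74020984e-02 -2.78880437e-01 -9.60168146e-01  5.59722721e+02]
 [ 0.00000000e+00  0.00000000e+00  0.00000000e+00  1.00000000e+00]]
(array([416.90573436, 221.05127166, 511.18214389]), array([-0.02889663, -0.27559472, -0.9608395 ]))
```

View pics/w1.png

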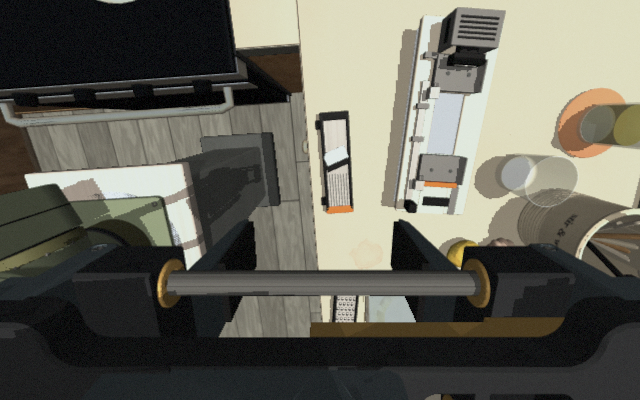

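The wrist view at 2.25 s shows the insert at about (335,160) and the slicer at about (445,110). I'll go lower over the insert for a finer measurement.

```bash
python3 -c "
from h import *
plan([434,108,110],90,5)"
```

```text
from [409.5 138.2 319.3] [-1.7994e+02  6.0000e-02  8.6050e+01] d [  24.5  -30.2 -209.3] turn [-0.06  0.06 -3.95]
[0, -5.6, 5.3, 41.9, -0.0, 0.0, -0.8]
[0, -5.7, 5.3, 41.9, -0.0, 0.0, -0.8]
[0, -5.8, 5.2, 41.9, -0.0, 0.0, -0.8]
[0, -5.9, 5.1, 41.9, -0.0, 0.0, -0.8]
[0, -6.0, 5.0, 41.9, -0.0, 0.0, -0.8]
```

```bash
python3 -m creep '[[0,-5.6,5.3,41.9,0,0,-0.8],[0,-5.7,5.3,41.9,0,0,-0.8],[0,-5.8,5.2,41.9,0,0,-0.8],[0,-5.9,5.1,41.9,0,0,-0.8],[0,-6,5,41.9,0,0,-0.8]]'
python3 -m creep '[[0,0,0,0,0,0,0],[0,0,0,0,0,0,0]]'
python3 -c "
from h import *
f=snap('wrist','w2');s=state();print(s['ee_pos'],s['ee_rot'],s['time_s']);print(ray(f,320,200)[0])
im=f['frame'][:,:,::-1];cv2.imwrite('pics/w2z.png',cv2.resize(im[0:280,200:600],None,fx=2,fy=2,interpolation=cv2.INTER_CUBIC))"
```

```text
time_s: 2.98
ee_pos: [434.0, 106.4, 109.3]
ee_rot: [180.0, 0.0, 89.9]
force: [0.2, 0.1, -0.3]
gripper_width: 91.5
time_s: 3.22
ee_pos: [435.2, 107.8, 111.7]
ee_rot: [179.9, -0.0, 89.9]
force: [0.2, -0.3, -0.1]
gripper_width: 91.3
[435.66147863 108.13229536 112.06235693] [ 1.79806147e+02 -4.07138223e-02  8.99304523e+01] 3.275
[435.95520967 188.26331555 303.23904978]
```

View pics/w2z.png

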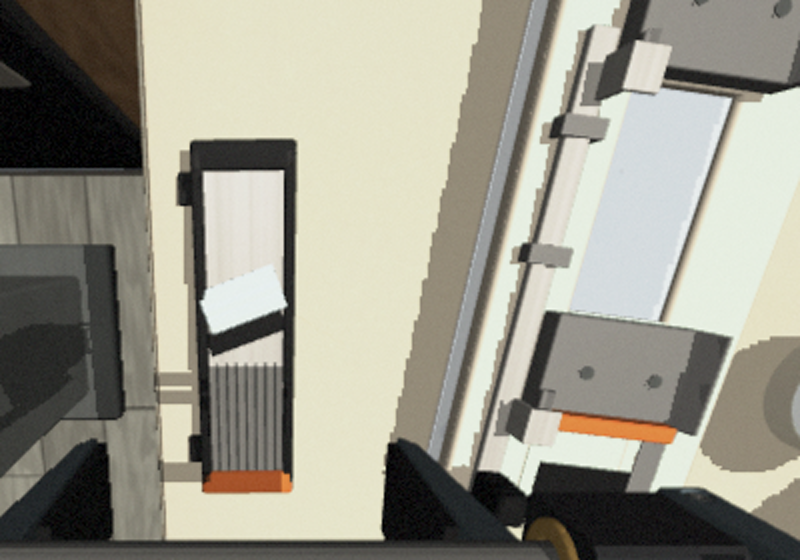

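Run:
```python
from h import *
np.set_printoptions(precision=1,suppress=True)
f=load('w2');P=lambda u,v,z:onz(f,200+(u+.5)/2-.5,(v+.5)/2-.5,z)
c=[P(*p,22) for p in [(192,141),(296,140),(292,491),(204,491)]]
for x in c: print(x)
c=np.array(c);print("centre",c.mean(0),"L",np.linalg.norm(c[0]-c[3]),"W",np.linalg.norm(c[0]-c[1]),np.linalg.norm(c[2]-c[3]))
a=(c[0]+c[1]-c[2]-c[3]);print("yaw",np.degrees(np.arctan2(a[1],a[0])))
# slicer frame guess from lip + deck, check
C=np.array([610,197.]);yaw=np.radians(82.8);R=np.array([[np.cos(yaw),-np.sin(yaw)],[np.sin(yaw),np.cos(yaw)]])
L=lambda p:R.T@(p[:2]-C)
for n,u,v,z in [("lip outer L",557,428,72),("lip outer R",676,442,72),("lip in L",560,413,72),("lip in R",679,428,72),("brk1 in",572,255,62),("brk1 out",520,255,62),("brk2 in",608,127,62),("brk2 out",551,127,62),("saddle lo L",553,312,75),("saddle lo R",732,335,75),("saddle hi",735,96,64)]:
    print(n,P(u,v,z),L(P(u,v,z)))
```

```text
[411.4 232.3  22. ]
[459.5 232.7  22. ]
[461.5  55.1  22. ]
[412.9  55.2  22. ]
centre [436.3 143.8  22. ] L 177.05703432973556 W 48.160340603989 48.58935490445138
yaw 90.56878582065067
lip outer L [572.8 108.8  72. ] [-92.2  25.8]
lip outer R [626.7 102.1  72. ] [-92.1 -28.4]
lip in L [573.1 115.7  72. ] [-85.3  26.5]
lip in R [626.6 108.6  72. ] [-85.6 -27.5]
brk1 in [573.2 182.   62. ] [-19.5  34.7]
brk1 out [551.3 182.1  62. ] [-22.2  56.4]
brk2 in [579.5 231.   62. ] [29.9 34.6]
brk2 out [556.9 231.   62. ] [27.1 57. ]
saddle lo L [561.6 159.9  75. ] [-42.9  43.3]
saddle lo R [637.3 150.3  75. ] [-42.9 -32.9]
saddle hi [625.5 241.5  64. ] [46.1 -9.8]
```

```bash
python3 -c "
from h import *
plan([436.3,143.8,5],90.6,5)"
```

```text
from [435.7 108.1 112.1] [ 1.7981e+02 -4.0000e-02  8.9930e+01] d [   0.6   35.7 -107.1] turn [ 0.19 -0.04 -0.67]
[0, 7.1, 0.0, 21.4, 0.0, -0.0, -0.1]
[0, 7.1, 0.1, 21.4, 0.0, -0.0, -0.1]
[0, 7.1, 0.1, 21.4, 0.0, -0.0, -0.1]
[0, 7.1, 0.1, 21.4, 0.0, -0.0, -0.1]
[0, 7.1, 0.2, 21.4, 0.0, -0.0, -0.1]
```

```bash
python3 -m creep '[[0,9,0,25,0,0,-0.2],[0,9,0,25,0,0,-0.2],[0,9,0,25,0,0,-0.2],[0,8.5,0,15,0,0,0],[0,0,0,8,0,0,0]]'
for i in 1 2 3; do python3 -m creep '[[0,0,0,0,0,0,0]]'; done
```

```text
time_s: 3.9
ee_pos: [435.4, 144.4, 13.1]
ee_rot: [179.9, -0.0, 90.6]
force: [-0.4, -0.3, 0.4]
gripper_width: 91.5
time_s: 4.03
ee_pos: [434.9, 143.7, 12.9]
ee_rot: [179.9, -0.0, 90.6]
force: [0.0, 0.3, -0.3]
gripper_width: 90.9
time_s: 4.15
ee_pos: [435.2, 143.7, 13.2]
ee_rot: [179.9, -0.0, 90.6]
force: [0.0, 0.1, 0.2]
gripper_width: 91.1
time_s: 4.28
ee_pos: [434.9, 143.7, 12.9]
ee_rot: [179.9, -0.0, 90.6]
force: [-0.6, 0.8, 0.8]
gripper_width: 91.2
```

```bash
python3 -m creep '[[0,0,1,4,0,0,0],[0,0,0,4,0,0,0],[0,0,0,0,0,0,0],[1,0,0,0,0,0,0],[1,0,0,0,0,0,0]]' 45
python3 -m creep '[[1,0,0,0,0,0,0],[1,0,0,0,0,0,0],[1,0,0,0,0,0,0]]'
python3 -c "
from h import *
f=snap('wrist','w3')"
```

```text
time_s: 4.9
ee_pos: [435.4, 143.7, 4.2]
ee_rot: [180.0, 0.0, 90.6]
force: [0.8, -0.4, 0.4]
gripper_width: 74.1
time_s: 5.28
ee_pos: [435.4, 143.7, 4.3]
ee_rot: [180.0, 0.0, 90.6]
force: [0.1, 0.5, -0.5]
gripper_width: 44.1
```

View pics/w3.png

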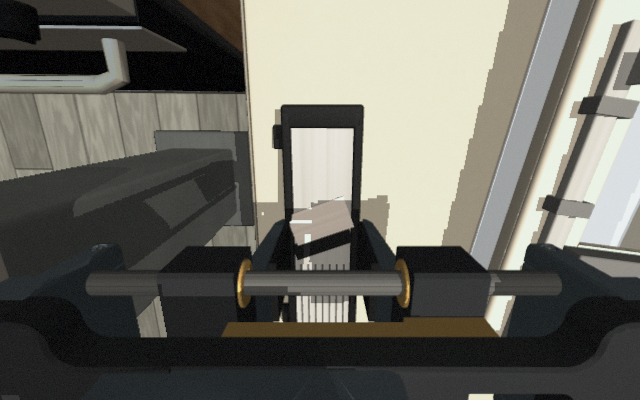

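The fingers are at the insert's flanks beside the blade, about (290,240) and (360,240). The opening reads 44, so I'll check whether it has settled.

```bash
python3 -m creep '[[1,0,0,0,0,0,0],[1,0,0,0,0,0,0]]' 50
python3 -m creep '[[1,0,0,-10,0,0,0],[1,0,0,-15,0,0,0],[1,0,0,-20,0,0,0],[1,0,0,0,0,0,0]]' 50
python3 -c "
from h import *
f=snap('wrist','w4');snap('top','t4');snap('scene','s4');print(state()['gripper_width'])"
```

```text
time_s: 5.58
ee_pos: [435.4, 143.7, 4.2]
ee_rot: [180.0, 0.0, 90.6]
force: [-0.3, 0.6, 0.9]
gripper_width: 20.4
time_s: 6.08
ee_pos: [436.8, 144.1, 50.8]
ee_rot: [179.8, -0.1, 90.6]
force: [0.8, 0.2, 0.3]
gripper_width: 0.4
0.7952673949711051
```

View pics/w4.png

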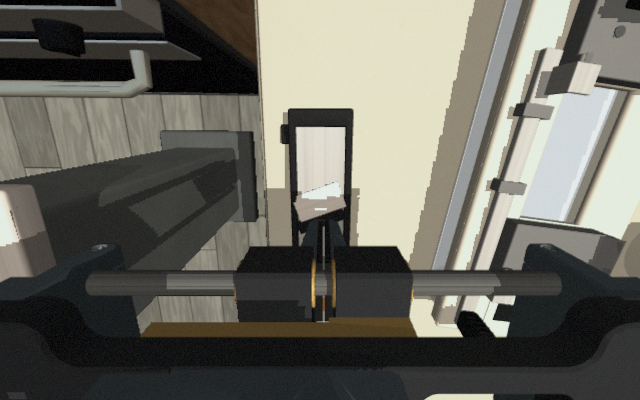

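```bash
python3 -c "
import cv2
a=cv2.imread('pics/s4.png')[150:260,200:330];b=cv2.imread('pics/t4.png')[200:310,250:380]
cv2.imwrite('pics/c4.png',cv2.hconcat([cv2.resize(a,(400,340),interpolation=2),cv2.resize(b,(400,340),interpolation=2)]))
print(0)
from h import *;print(state())"
```

```text
0
{'time_s': 6.225, 'qpos': array([ 1.68342873e+01,  1.66889131e+01,  1.16239113e+02, -9.26170165e-03,
        4.71206574e+01,  1.62547400e+01]), 'qvel': array([-0.18729596,  0.53931926,  0.23349229,  0.03926198,  0.08007321,
        0.02253802]), 'effort': array([-2.68249551e-05, -3.41689467e+01, -1.75135642e+01,  6.23731432e-02,
       -6.51592301e-03,  5.57153780e-04]), 'ee_pos': array([434.87886675, 143.55252827,  48.84870132]), 'ee_rot': array([-1.79955160e+02,  2.01375696e-02,  9.05858602e+01]), 'force': array([ 0.38518647, -0.19953991, -0.86665724]), 'torque': array([-0.01760452, -0.12927793,  0.09343567]), 'gripper_width': 0.7952673949711051}
```

View pics/c4.png

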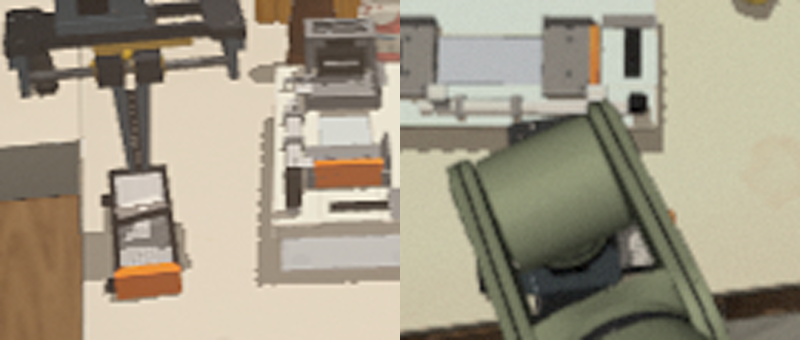

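```bash
python3 -c "
import cv2
a=cv2.imread('pics/w3.png')[90:300,200:450];cv2.imwrite('pics/w3z.png',cv2.resize(a,None,fx=3,fy=2.8,interpolation=2))"
```

```text
(no output)
```

View pics/w3z.png

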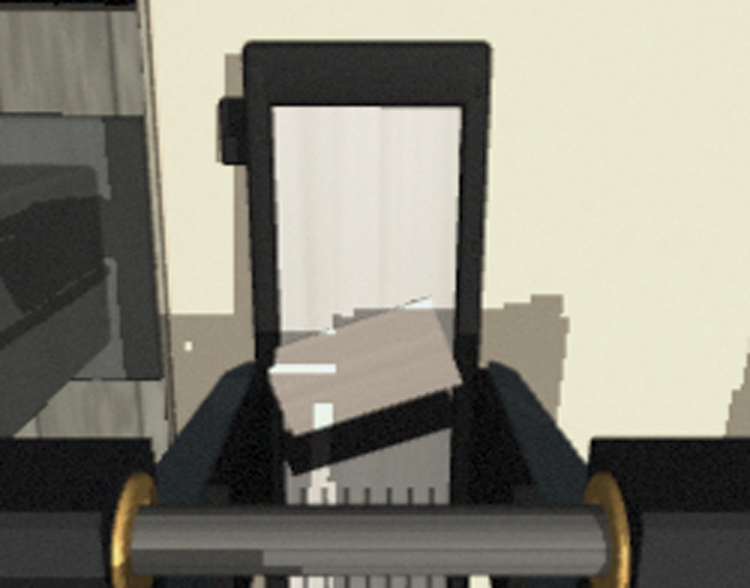

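Run:
```python
from h import *
np.set_printoptions(precision=1,suppress=True)
a=load('s4')
for z in (49,60,70,80): print(z,proj(a,np.array([435.,143.6,z])))
for n,p in [("ins end top",[434,54,22]),("end bottom",[434,54,0]),("far top",[436,233,22])]: print(n,proj(a,np.array(p,float)))
s=a["frame"][120:260,200:330,::-1]; cv2.imwrite('pics/s4z.png',cv2.resize(s,None,fx=4.2,fy=4.2,interpolation=0))
for t in ("w1","w2","w3","w4"):
    f=load(t); print(t,[proj(f,np.array(p,float)) for p in ([436,54,22],[436,233,22])])
```

```text
49 [245.2 209.5]
60 [244.8 205.5]
70 [244.4 201.9]
80 [244.1 198.2]
ins end top [247.2 237.5]
end bottom [248.  245.6]
far top [245.1 203.1]
w1 [array([339.2, 212.7]), array([333.9, 111.6])]
w2 [array([322.7, 246.2]), array([322.4,  69.4])]
w3 [array([321.3, 349.6]), array([324. , 104.2])]
w4 [array([320. , 310.4]), array([321.8, 108.1])]
```

View pics/s4z.png

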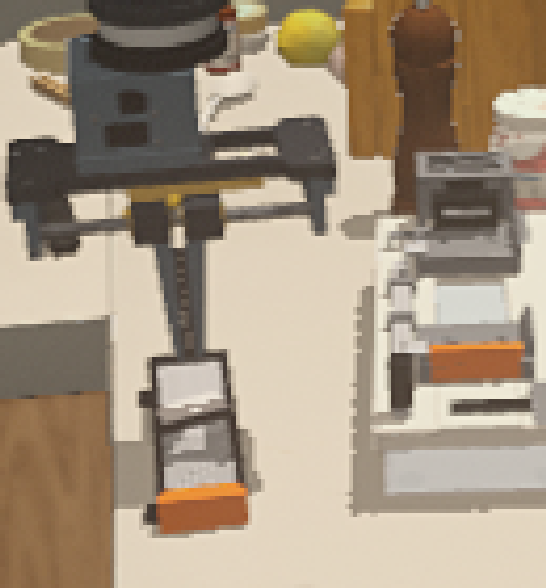

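Run:
```python
from h import *
np.set_printoptions(precision=1,suppress=True)
f=load('w4')
for dz in (0,10,19,40): print(dz,proj(f,np.array([434.9,143.6,48.9+dz])))
g=f["frame"][180:300,240:400,::-1]; cv2.imwrite('pics/w4z.png',cv2.resize(g,None,fx=5,fy=5,interpolation=0))
```

```text
0 [319.2 232.3]
10 [319.  237.7]
19 [318.9 243.1]
40 [318.6 257.7]
```

View pics/w4z.png

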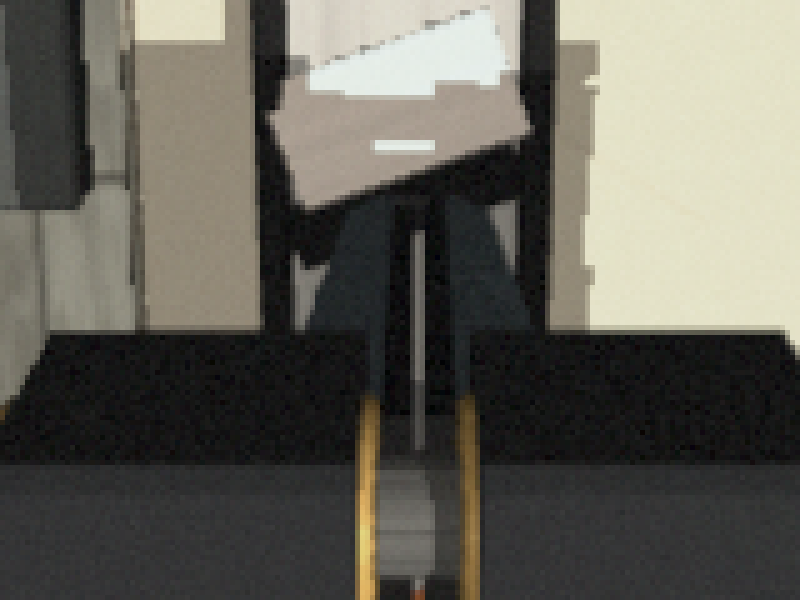

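Run:
```python
from h import *
np.set_printoptions(precision=1,suppress=True)
f=load('w4');a=load('s4')
for dz in (0,10,20): print(dz,"wrist back edge",proj(f,np.array([434.9,159.6,48.9+dz])),"scene near edge",proj(a,np.array([434.9,127.6,48.9+dz])))
# triangulate back corners of insert top: w2,w3,w4
w2=load('w2');w3=load('w3')
z=lambda u,v,s,ou,ov:(ou+(u+.5)/s-.5,ov+(v+.5)/s-.5)
L=[ray(w2,*z(192,141,2,200,0)),ray(w3,*(200+(245+.5)/3-.5,90+(42+.5)/2.8-.5))]
Rr=[ray(w2,*z(296,140,2,200,0)),ray(w3,*(200+(490+.5)/3-.5,90+(42+.5)/2.8-.5))]
print(tri(L),tri(Rr))
```

```text
0 wrist back edge [319.3 212. ] scene near edge [245.4 212.6]
10 wrist back edge [319.2 216.6] scene near edge [245.  208.9]
20 wrist back edge [319.1 221.6] scene near edge [244.7 205.2]
(array([411.2, 232.3,  22.9]), [np.float64(0.27838657814906526), np.float64(0.2783865781490404)]) (array([459.7, 233.2,  18.2]), [np.float64(0.1356345608615127), np.float64(0.13563456086156767)])
```

Findings:
- Two wrist views give the insert top at z ≈ 20.5, as it should be.
- The fingers shut above it.
- Both the scene and wrist views put the fingertips about 19 mm higher than the reported TCP.

I'll treat the true tip as reported z + ~19 and test this by descending carefully with the force watched.

```bash
python3 -m creep '[[0,0,0,0,0,0,0],[0,0,0,0,0,0,0],[0,0,0,0,0,0,0],[0,0,0,0,0,0,0],[0,0,0,0,0,0,0]]'
python3 -m creep '[[0,0,0,0,0,0,0],[0,0,0,0,0,0,0],[0,0,0,15,0,0,0],[0,0,0,15,0,0,0],[0,0,0,10,0,0,0]]'
python3 -c "
from h import *
snap('scene','s5');f=load('s5');s=f['frame'][120:260,200:330,::-1]; cv2.imwrite('pics/s5z.png',cv2.resize(s,None,fx=4.2,fy=4.2,interpolation=0))"
```

```text
time_s: 6.85
ee_pos: [435.4, 143.7, 49.2]
ee_rot: [-180.0, 0.0, 90.6]
force: [-0.0, -0.7, -0.7]
gripper_width: 47.7
time_s: 7.48
ee_pos: [435.2, 143.6, 8.7]
ee_rot: [-180.0, 0.0, 90.6]
force: [0.2, 0.3, 0.5]
gripper_width: 91.1
```

View pics/s5z.png

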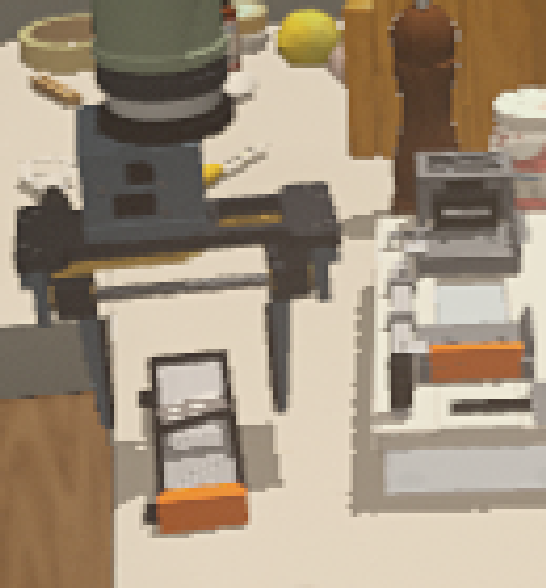

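Run:
```python
from h import *
a=load('s5')
for z in (-5,0,8.7,18,28):
  for y in (127.6,143.6): print(z,y,proj(a,np.array([486,y,z])).round(1),proj(a,np.array([385,y,z])).round(1))
```

```text
-5 127.6 [267.9 229.8] [226.8 233.9]
-5 143.6 [267.4 226.6] [226.7 230.6]
0 127.6 [267.8 228. ] [226.6 232.1]
0 143.6 [267.3 224.9] [226.5 228.9]
8.7 127.6 [267.5 225. ] [226.2 229. ]
8.7 143.6 [267.  221.9] [226.2 225.8]
18 127.6 [267.3 221.7] [225.8 225.7]
18 143.6 [266.8 218.6] [225.8 222.6]
28 127.6 [267.  218.1] [225.4 222.1]
28 143.6 [266.5 215.1] [225.4 219. ]
```

Both fingertips, at (266.8,217.8) and (225.5,221.4), correspond to z ≈ 28 at a reported 8.7. That confirms the ~19 mm offset, so I'll go down another ~22 mm.

```bash
python3 -m creep '[[0,0,0,8,0,0,0],[0,0,0,8,0,0,0],[0,0,0,0,0,0,0]]'
python3 -m creep '[[0,0,0,3,0,0,0],[0,0,0,3,0,0,0],[0,0,0,0,0,0,0]]'
```

```text
time_s: 7.9
ee_pos: [435.0, 143.6, -7.3]
ee_rot: [-179.9, 0.0, 90.6]
force: [0.6, 0.7, 0.8]
gripper_width: 91.6
time_s: 8.28
ee_pos: [435.2, 143.7, -12.9]
ee_rot: [-180.0, 0.0, 90.6]
force: [0.2, 0.4, -0.0]
gripper_width: 91.2
```

```bash
python3 -m creep '[[1,0,0,1,0,0,0],[1,0,0,0,0,0,0],[1,0,0,0,0,0,0],[1,0,0,0,0,0,0],[1,0,0,0,0,0,0]]' 50
python3 -m creep '[[1,0,0,0,0,0,0],[1,0,0,0,0,0,0],[1,0,0,0,0,0,0]]'
```

```text
time_s: 8.9
ee_pos: [435.3, 143.7, -13.8]
ee_rot: [-180.0, 0.0, 90.6]
force: [-0.5, 0.5, -0.0]
gripper_width: 49.8
time_s: 9.28
ee_pos: [435.3, 143.7, -13.7]
ee_rot: [-180.0, 0.0, 90.6]
force: [-0.1, -0.4, 0.4]
gripper_width: 49.8
```

Gripped: the opening is 49.8, matching the 50 mm width. Next: lift, and take a wrist view with the slicer near the image centre.

```bash
python3 -m creep '[[1,0,0,-5,0,0,0],[1,0,0,-15,0,0,0],[1,0,0,-30,0,0,0],[1,0,0,-40,0,0,0],[1,-18,10,-40,0,0,0]]' 
python3 -m creep '[[1,-18,20,0,0,0,2],[1,-17,20,0,0,0,2],[1,0,0,0,0,0,2],[1,0,0,0,0,0,1.8],[1,0,0,0,0,0,0]]' 
python3 -m creep '[[1,0,0,0,0,0,0],[1,0,0,0,0,0,0]]' 
python3 -c "
from h import *
f=snap('wrist','w6');s=state();print(s['ee_pos'],s['ee_rot'],s['time_s'])
im=f['frame'][:,:,::-1];cv2.imwrite('pics/w6z.png',cv2.resize(im[0:280,220:620],None,fx=2,fy=2,interpolation=cv2.INTER_CUBIC))"
```

```text
time_s: 9.9
ee_pos: [444.9, 126.1, 117.4]
ee_rot: [-180.0, -0.0, 90.7]
force: [0.1, -0.3, -1.8]
gripper_width: 49.7
time_s: 10.52
ee_pos: [484.4, 91.0, 116.1]
ee_rot: [-180.0, 0.0, 82.8]
force: [0.6, 0.2, -1.4]
gripper_width: 49.8
time_s: 10.78
ee_pos: [485.1, 90.8, 116.3]
ee_rot: [-180.0, 0.0, 82.8]
force: [0.7, -0.1, -2.0]
gripper_width: 49.7
[485.12919522  90.75423432 116.2587184 ] [1.79998689e+02 3.86507687e-03 8.28115222e+01] 10.825
```

View pics/w6z.png

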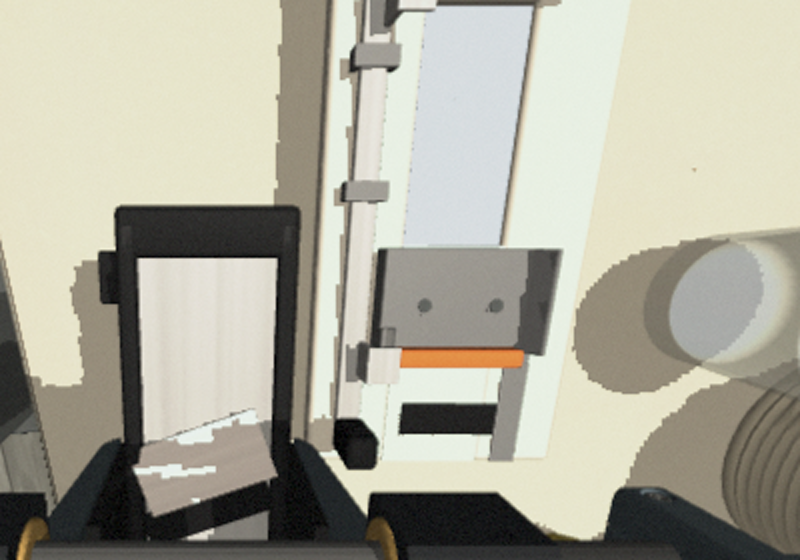

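Run:
```python
from h import *
np.set_printoptions(precision=1,suppress=True)
f=load('w6');P=lambda u,v,z:onz(f,220+(u+.5)/2-.5,(v+.5)/2-.5,z)
yaw=np.radians(82.8);R=np.array([[np.cos(yaw),-np.sin(yaw)],[np.sin(yaw),np.cos(yaw)]])
C=np.array([610,197.]);L=lambda p:R.T@(p[:2]-C)
tcp=np.array([485.1,90.8])
for n,u,v,z in [("lip in L",401,349,72),("lip in R",524,350,72),("lip out L",400,367,72),("lip out R",523,367,72),("deck end L",305,459,50),("deck end R",545,459,50),("deck left hi",333,0,50),("deck left lo",307,440,50),("deck right hi",631,0,50),("deck right lo",549,440,50),("saddle L",380,248,75),("saddle R",563,252,75),("saddle floor L",402,247,64),("saddle floorR",528,249,64),("br1",365,183,60),("br2",377,50,60),("knob",352,432,86),("window top R",534,4,50)]:
    p=P(u,v,z);print(n,p,L(p))
b=116.3+13.7
for n,u,v in [("ins L",117,207),("ins R",299,207)]:
    p=P(u,v,b+22);print(n,p,"rel tcp in tool axes",R.T@(p[:2]-tcp))
```

```text
lip in L [573.2 115.6  72. ] [-85.3  26.3]
lip in R [625.7 108.6  72. ] [-85.7 -26.6]
lip out L [572.6 107.7  72. ] [-93.2  25.9]
lip out R [625.5 101.1  72. ] [-93.2 -27.4]
deck end L [531.5  60.7  50. ] [-145.    60.8]
deck end R [650.   45.9  50. ] [-144.9  -58.6]
deck left hi [557.4 255.5  50. ] [51.4 59.5]
deck left lo [533.2  70.6  50. ] [-135.    60.3]
deck right hi [675.3 240.7  50. ] [ 51.6 -59.3]
deck right lo [651.5  55.8  50. ] [-134.9  -58.9]
saddle L [565.  158.9  75. ] [-43.5  39.9]
saddle R [638.3 148.1  75. ] [-45.  -34.2]
saddle floor L [577.5 157.5  64. ] [-43.2  27.3]
saddle floorR [630.3 150.1  64. ] [-44. -26.]
br1 [564.2 185.   60. ] [-17.6  43.9]
br2 [571.1 233.2  60. ] [31.  43.2]
knob [547.1  85.8  86. ] [-118.2   48.4]
window top R [637.  244.1  50. ] [ 50.2 -20.8]
ins L [473.5 181.9 152. ] rel tcp in tool axes [88.9 22.9]
ins R [521.3 175.9 152. ] rel tcp in tool axes [ 89.  -25.2]
```

Run:
```python
from h import *
f=load('w6');im=f['frame'][150:240,370:510,::-1];cv2.imwrite('pics/w6a.png',cv2.resize(im,None,fx=5.7,fy=5.7,interpolation=0))
f=load('w2');im=f['frame'][0:110,450:560,::-1];cv2.imwrite('pics/w2a.png',cv2.resize(im,None,fx=5.4,fy=5.4,interpolation=0))
```

```text
(no output)
```

View pics/w6a.png

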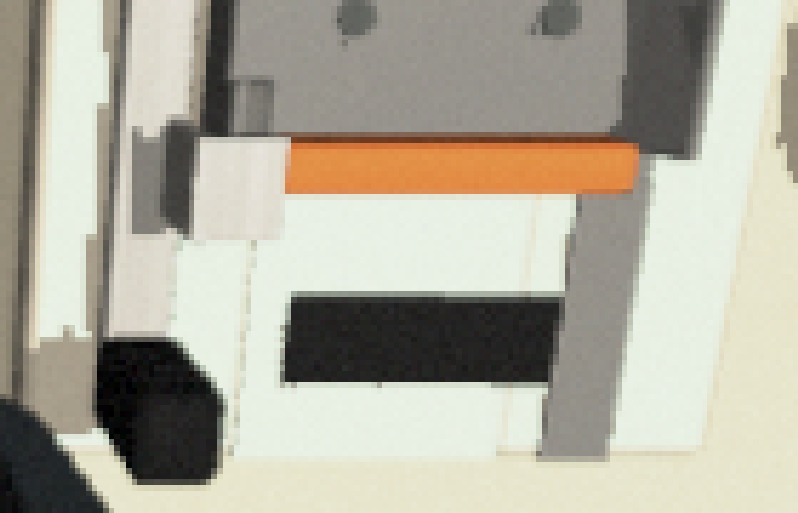

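View pics/w2a.png

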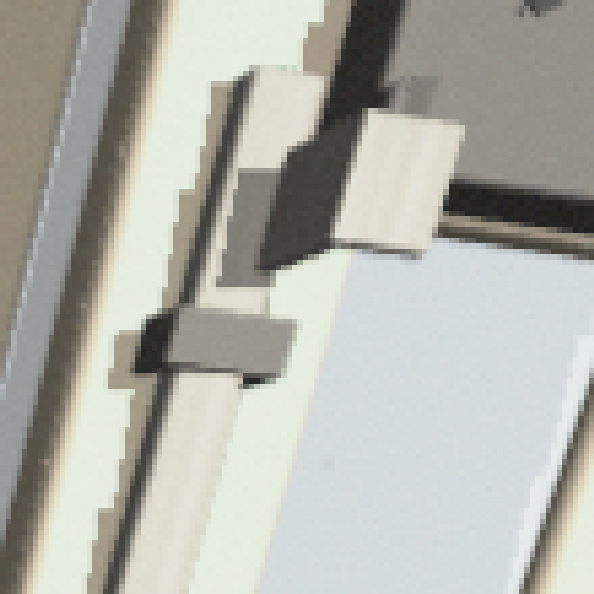

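Slicer channel centre ≈ (609.4, 201.8), yaw 82.6°. The lip, deck end and saddles agree within 1 mm, and the widths check (53 and 119). The tongues are open at about x = −106…−90. I'll carry the insert to 14 mm short of seated, still high.

```bash
python3 -c "
from h import *
plan([607.6,187.6,112],82.6,5)"
```

```text
from [485.1  90.8 116.3] [180.     0.    82.81] d [122.5  96.8  -4.3] turn [0.   0.   0.21]
[0, 22.3, 21.9, 0.9, 0.0, 0.0, 0.0]
[0, 22.3, 21.9, 0.9, 0.0, 0.0, 0.0]
[0, 22.3, 21.8, 0.9, 0.0, 0.0, 0.0]
[0, 22.3, 21.8, 0.9, 0.0, 0.0, 0.0]
[0, 22.3, 21.8, 0.9, 0.0, 0.0, 0.0]
```

```bash
python3 -m creep '[[1,22.3,21.9,0.9,0,0,0.1],[1,22.3,21.9,0.9,0,0,0.1],[1,22.3,21.8,0.9,0,0,0],[1,22.3,21.8,0.9,0,0,0],[1,22.3,21.8,0.9,0,0,0]]' 
python3 -m creep '[[1,0,0,10,0,0,0],[1,0,0,10,0,0,0],[1,0,0,0,0,0,0],[1,0,0,0,0,0,0]]' 
python3 -c "
from h import *
f=snap('wrist','w7');g=snap('scene','s7');s=state();print(s['ee_pos'],s['ee_rot'],s['time_s'])
im=f['frame'][:,:,::-1];cv2.imwrite('pics/w7z.png',cv2.resize(im[0:280,140:540],None,fx=2,fy=2,interpolation=cv2.INTER_CUBIC))
im=g['frame'][100:260,240:370,::-1];cv2.imwrite('pics/s7z.png',cv2.resize(im,None,fx=3.7,fy=3.7,interpolation=cv2.INTER_CUBIC))"
```

```text
time_s: 11.45
ee_pos: [608.5, 187.8, 111.5]
ee_rot: [-180.0, 0.0, 82.6]
force: [0.2, 0.7, -1.7]
gripper_width: 49.4
time_s: 11.95
ee_pos: [607.6, 186.7, 92.0]
ee_rot: [180.0, 0.0, 82.6]
force: [-1.0, -0.2, -0.6]
gripper_width: 49.7
[607.94950762 186.90156693  92.33663882] [ 1.79949944e+02 -1.40017522e-02  8.25661676e+01] 12.05
```

View pics/w7z.png

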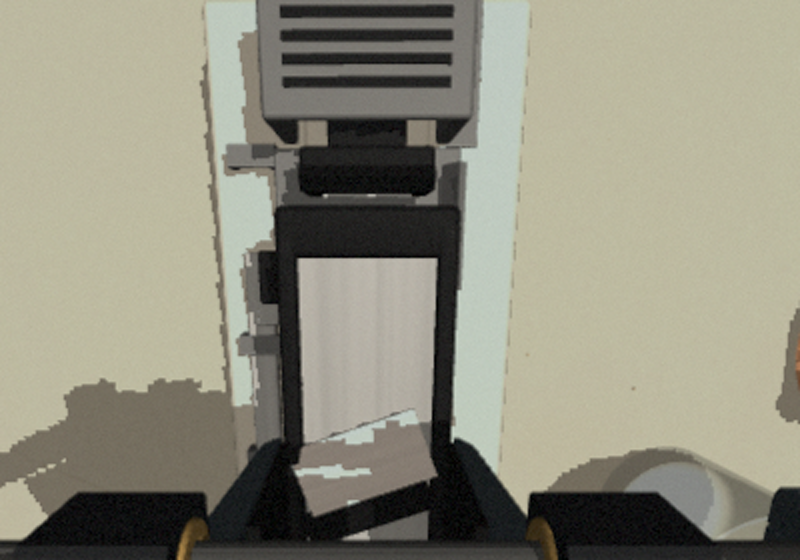

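View pics/s7z.png

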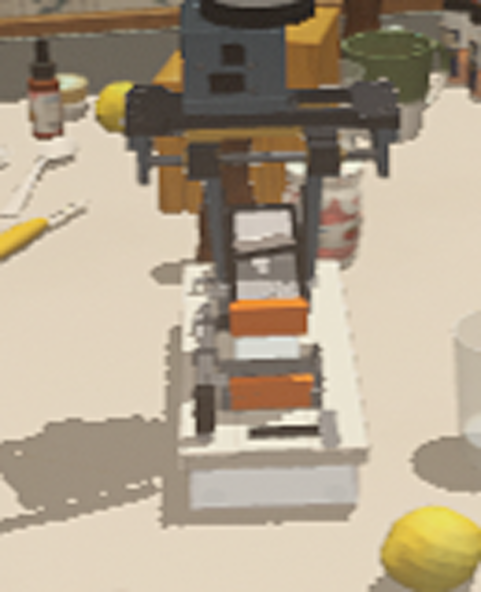

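The insert's back end and the follower are both centred at column ~368, so lateral alignment is good. Now the along-channel gap.

Run:
```python
from h import *
np.set_printoptions(precision=1,suppress=True)
f=load('w7');P=lambda u,v,z:onz(f,140+(u+.5)/2-.5,(v+.5)/2-.5,z)
yaw=np.radians(82.6);R=np.array([[np.cos(yaw),-np.sin(yaw)],[np.sin(yaw),np.cos(yaw)]])
C=np.array([609.4,201.8]);L=lambda p:R.T@(p[:2]-C)
for n,u,v,z in [("foll L",300,190,92),("foll R",436,190,92),("tunnel front",366,120,98),("ins L",277,207,128),("ins R",460,207,128),("deck right",527,10,50),("deck r2",505,400,50),("deckL",207,10,50),("deckL2",228,400,50)]: print(n,L(P(u,v,z)))
```

```text
foll L [80.8 20.5]
foll R [ 80.8 -23.4]
tunnel front [100.2  -0.8]
ins L [73.7 22.7]
ins R [ 73.7 -25.7]
deck right [145.4 -59.2]
deck r2 [ -1.8 -61.4]
deckL [145.4  56.8]
deckL2 [-1.7 59.5]
```

The follower face measures x = 80.8 (given 81). The insert end is at ~75, laterally in line. Lower to the push height, then push.

```bash
python3 -m creep '[[1,0,0,9,0,0,0],[1,0,0,9,0,0,0],[1,0,0,7,0,0,0],[1,0,0,0,0,0,0],[1,0,0,0,0,0,0]]' 60
python3 -m creep '[[1,4,0,0,0,0,0],[1,4,0,0,0,0,0],[1,4,0,0,0,0,0],[1,3,0,0,0,0,0],[1,0,0,0,0,0,0]]' 
python3 -m creep '[[1,2.5,0,0,0,0,0],[1,0,0,0,0,0,0],[1,0,0,0,0,0,0]]' 
python3 -c "
from h import *
f=snap('wrist','w8')
s=state();print(s['ee_pos'],s['ee_rot'],s['force'])
im=f['frame'][:,:,::-1];cv2.imwrite('pics/w8z.png',cv2.resize(im[0:280,140:540],None,fx=2,fy=2,interpolation=cv2.INTER_CUBIC))"
```

```text
time_s: 12.68
ee_pos: [608.0, 187.2, 66.8]
ee_rot: [180.0, 0.0, 82.6]
force: [0.2, -0.6, -1.4]
gripper_width: 49.4
time_s: 13.3
ee_pos: [609.9, 200.5, 67.1]
ee_rot: [180.0, 0.2, 82.6]
force: [-0.5, -7.5, 1.0]
gripper_width: 49.1
time_s: 13.68
ee_pos: [610.2, 202.4, 67.1]
ee_rot: [180.0, 0.2, 82.6]
force: [-0.6, -6.6, 0.4]
gripper_width: 49.5
[610.14665106 202.3676602   67.08938021] [179.9786133    0.22325797  82.63050019] [-0.63446299 -7.84811192  1.46577195]
```

View pics/w8z.png

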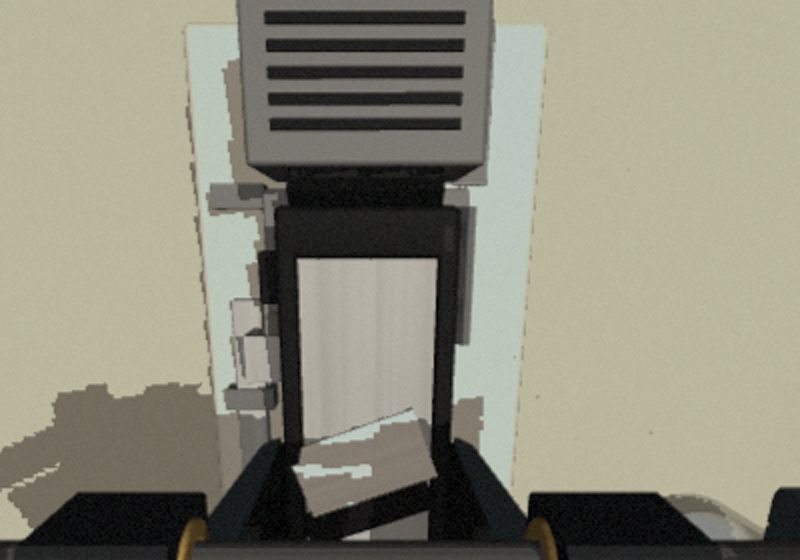

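```bash
python3 -m creep '[[1,2.5,0,0,0,0,0],[1,0,0,0,0,0,0],[1,0,0,0,0,0,0]]'
python3 - <<'E'
from h import *
np.set_printoptions(precision=1,suppress=True)
f=load('w8');P=lambda u,v,z:onz(f,140+(u+.5)/2-.5,(v+.5)/2-.5,z)
yaw=np.radians(82.6);R=np.array([[np.cos(yaw),-np.sin(yaw)],[np.sin(yaw),np.cos(yaw)]])
C=np.array([609.4,201.8]);L=lambda p:R.T@(p[:2]-C)
for n,u,v,z in [("tunnel L",244,163,98),("tunnel R",485,163,98),("ins L",277,207,103),("ins R",460,207,103),("deck hi L",187,26,50),("deck hi R",547,26,50)]: print(n,L(P(u,v,z)))
E
```

```text
time_s: 14.1
ee_pos: [610.4, 204.5, 67.1]
ee_rot: [180.0, 0.3, 82.6]
force: [-0.5, -8.0, 1.0]
gripper_width: 49.7
tunnel L [101.   31.2]
tunnel R [101.1 -33. ]
ins L [89.7 22.2]
ins R [ 89.8 -26.1]
deck hi L [147.9  57. ]
deck hi R [148.1 -60.1]
```

```bash
python3 -m creep '[[1,0.4,-0.6,3,0,0,0],[1,0,0,3,0,0,0],[1,0,0,0,0,0,0]]' 
python3 -m creep '[[1,0,0,2.5,0,0,0],[1,0,0,2.5,0,0,0],[1,0,0,0,0,0,0]]' 
python3 -m creep '[[1,0,0,2,0,0,0],[1,0,0,2,0,0,0],[1,0,0,0,0,0,0]]'
```

```text
time_s: 14.48
ee_pos: [609.5, 204.9, 60.7]
ee_rot: [-180.0, 0.3, 82.6]
force: [-0.5, -8.4, -0.4]
gripper_width: 49.6
time_s: 14.85
ee_pos: [609.5, 205.0, 55.7]
ee_rot: [-180.0, 0.3, 82.6]
force: [-0.8, -9.0, 0.7]
gripper_width: 49.4
time_s: 15.22
ee_pos: [609.5, 205.0, 51.8]
ee_rot: [-180.0, 0.3, 82.6]
force: [-0.0, -8.1, 0.6]
gripper_width: 49.9
```

```bash
python3 -m creep '[[1,0,0,1,0,0,0],[1,0,0,0,0,0,0]]' 
python3 -m creep '[[1,0,0,0.7,0,0,0],[1,0,0,0,0,0,0]]' 
python3 -m creep '[[1,0,0,0.7,0,0,0],[1,0,0,0,0,0,0]]' 
python3 -c "
from h import *
g=snap('scene','s9');f=snap('wrist','w9')
im=g['frame'][100:260,240:370,::-1];cv2.imwrite('pics/s9z.png',cv2.resize(im,None,fx=3.7,fy=3.7,interpolation=cv2.INTER_CUBIC))"
```

```text
time_s: 15.48
ee_pos: [609.5, 205.0, 50.9]
ee_rot: [-180.0, 0.3, 82.6]
force: [-0.7, -8.9, 1.1]
gripper_width: 49.4
time_s: 15.72
ee_pos: [609.5, 205.1, 50.4]
ee_rot: [-180.0, 0.2, 82.6]
force: [-1.2, -8.6, 1.5]
gripper_width: 49.4
time_s: 15.98
ee_pos: [609.6, 205.1, 50.3]
ee_rot: [-180.0, 0.2, 82.6]
force: [-1.6, -8.4, 4.0]
gripper_width: 49.4
```

View pics/s9z.png

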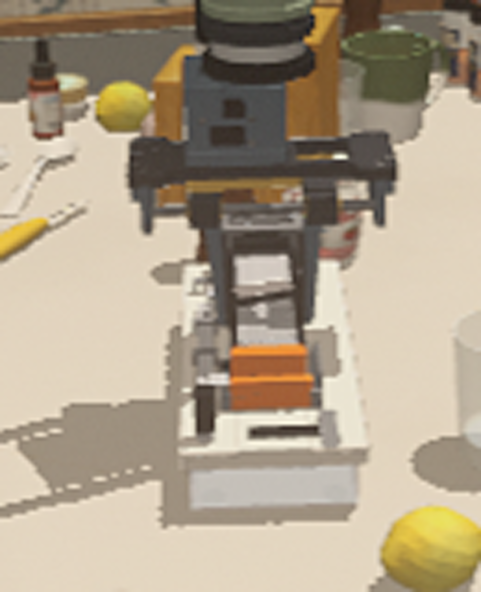

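The orange end is down behind the lip, at (268,360) behind the lip top at 378. Floor contact came at 50.3, as predicted. Ease back to the lip, then open part-way.

```bash
python3 -m creep '[[1,-1.5,0,0,0,0,0],[1,-1.3,0,0,0,0,0],[1,0,0,0,0,0,0]]' 
python3 -m creep '[[0.3,0,0,0,0,0,0],[0.3,0,0,0,0,0,0],[0.3,0,0,0,0,0,0]]' 
python3 -m creep '[[0.3,0,0,0,0,0,0],[0.3,0,0,-5,0,0,0],[0.3,0,0,-20,0,0,0],[0.3,0,0,-40,0,0,0],[0.3,0,0,0,0,0,0]]'
```

```text
time_s: 16.45
ee_pos: [609.3, 202.9, 50.3]
ee_rot: [180.0, 0.2, 82.6]
force: [-1.0, -7.5, 5.2]
gripper_width: 49.7
time_s: 16.82
ee_pos: [609.6, 205.2, 49.3]
ee_rot: [180.0, -0.0, 82.6]
force: [-0.4, 0.3, 1.2]
gripper_width: 64.1
time_s: 17.45
ee_pos: [612.0, 205.5, 118.3]
ee_rot: [179.6, -0.2, 82.6]
force: [0.3, 0.1, -0.9]
gripper_width: 64.0
```

```bash
python3 -c "
from h import *
plan([545.5,40.7,118],82.6,5)"
```

```text
from [612.  205.5 118.3] [179.58  -0.19  82.58] d [ -66.5 -164.8   -0.3] turn [ 0.42 -0.19 -0.02]
[0, -34.4, -8.9, -0.1, 0.1, -0.0, -0.0]
[0, -34.4, -8.9, -0.1, 0.1, -0.0, -0.0]
[0, -34.4, -8.9, -0.0, 0.1, -0.0, -0.0]
[0, -34.4, -8.9, -0.0, 0.1, -0.0, -0.0]
[0, -34.4, -8.9, 0.0, 0.1, -0.0, -0.0]
```

```bash
python3 -m creep '[[0.3,-34.4,-8.9,0,0,0,0],[1,-34.4,-8.9,0,0,0,0],[1,-34.4,-8.9,0,0,0,0],[1,-34.4,-8.9,0,0,0,0],[1,-34,-8.9,0,0,0,0]]' 20
python3 -m creep '[[1,0,0,0,0,0,0],[1,0,0,0,0,0,0],[1,0,0,0,0,0,0]]' 
python3 -c "
from h import *
f=snap('wrist','w10');t=snap('top','t10');s=state();print(s['ee_pos'],s['ee_rot'])
im=f['frame'][:,:,::-1];cv2.imwrite('pics/w10z.png',cv2.resize(im[0:280,220:620],None,fx=2,fy=2,interpolation=cv2.INTER_CUBIC))"
```

```text
time_s: 18.08
ee_pos: [542.2, 39.2, 113.6]
ee_rot: [-179.9, 0.0, 82.6]
force: [0.3, -0.7, -0.8]
gripper_width: 26.6
time_s: 18.45
ee_pos: [543.6, 41.0, 114.1]
ee_rot: [-180.0, -0.0, 82.6]
force: [0.2, 0.1, 1.1]
gripper_width: 0.8
[543.52378515  41.01339627 114.12249977] [-1.79994380e+02  9.50192302e-04  8.26504690e+01]
```

View pics/w10z.png

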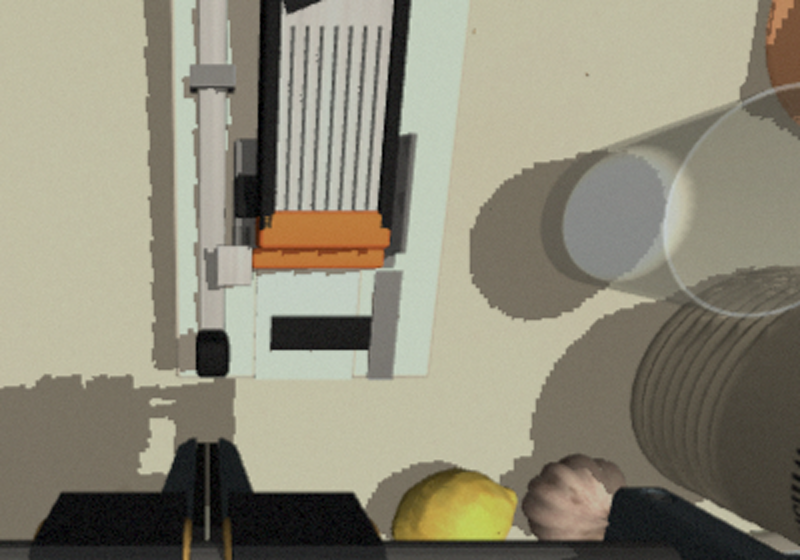

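The insert is seated against the lip: orange end at (325,230), lip edge at (320,258). The closed fingers at column 207 line up with the knob at (212,353). Lower and push.

```bash
python3 - <<'E'
from h import *
np.set_printoptions(precision=1,suppress=True)
f=load('w10');P=lambda u,v,z:onz(f,220+(u+.5)/2-.5,(v+.5)/2-.5,z)
yaw=np.radians(82.6);R=np.array([[np.cos(yaw),-np.sin(yaw)],[np.sin(yaw),np.cos(yaw)]])
C=np.array([609.4,201.8]);L=lambda p:R.T@(p[:2]-C)
for n,u,v,z in [("knob -x",212,376,86),("knob L",195,350,86),("knob R",229,350,86),("ins L",259,249,86),("ins R",390,248,86),("lip out",320,268,72)]: print(n,L(P(u,v,z)))
E
python3 -m creep '[[1,0,0,20,0,0,0],[1,0,0,20,0,0,0],[1,0,0,20,0,0,0],[1,0,0,4,0,0,0],[1,0,0,0,0,0,0]]'
```

```text
knob -x [-140.3   41.5]
knob L [-129.6   48.4]
knob R [-129.6   34.7]
ins L [-90.6  23.8]
ins R [-90.2 -26. ]
lip out [-98.3  -2.6]
time_s: 19.18
ee_pos: [543.6, 40.5, 50.5]
ee_rot: [180.0, 0.0, 82.6]
force: [-0.6, 0.4, 0.9]
gripper_width: 0.4
```

```bash
python3 -m creep '[[1,6,0,0,0,0,0],[1,6,0,0,0,0,0],[1,6,0,0,0,0,0],[1,0,0,0,0,0,0]]'
python3 -m creep '[[1,6,0,0,0,0,0],[1,6,0,0,0,0,0],[1,4,0,0,0,0,0],[1,0,0,0,0,0,0]]'
python3 -c "
from h import *
f=snap('wrist','w11')
im=f['frame'][:,:,::-1];cv2.imwrite('pics/w11z.png',cv2.resize(im[0:280,220:620],None,fx=2,fy=2,interpolation=cv2.INTER_CUBIC))"
```

```text
time_s: 19.68
ee_pos: [545.8, 58.8, 50.6]
ee_rot: [180.0, -0.0, 82.6]
force: [-0.1, 0.2, -0.4]
gripper_width: 0.1
time_s: 20.18
ee_pos: [547.6, 74.7, 50.2]
ee_rot: [-180.0, -0.0, 82.6]
force: [0.6, -1.0, 0.7]
gripper_width: 0.5
```

View pics/w11z.png

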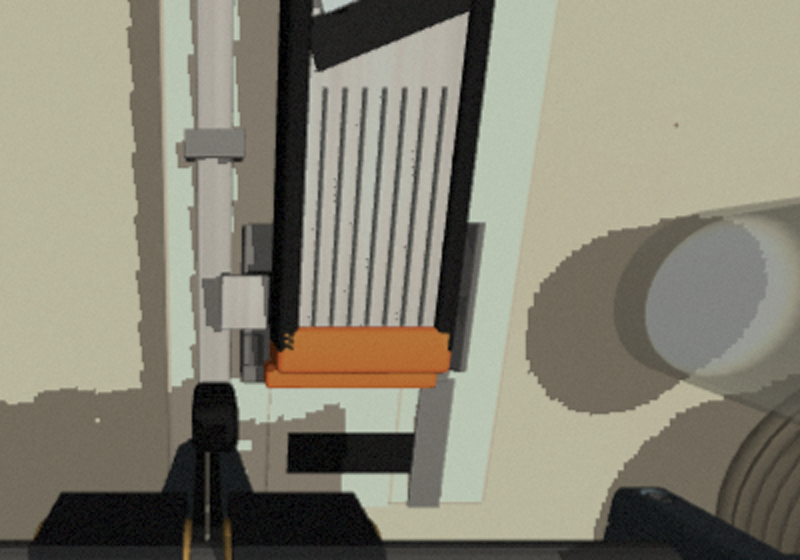

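The tongue is over the ear at (243,300), about 4 mm from home. Continue until it stops.

```bash
python3 -m creep '[[1,2,0,0,0,0,0],[1,1,0,0,0,0,0],[1,0,0,0,0,0,0]]'
python3 -m creep '[[1,1,0,0,0,0,0],[1,0,0,0,0,0,0]]'
python3 -m creep '[[1,1,0,0,0,0,0],[1,0,0,0,0,0,0]]'
python3 -m creep '[[1,1,0,0,0,0,0],[1,0,0,0,0,0,0]]'
```

```text
time_s: 20.6
ee_pos: [547.7, 75.5, 50.2]
ee_rot: [-180.0, 0.2, 82.6]
force: [-1.7, -6.4, 0.3]
gripper_width: 0.1
time_s: 20.85
ee_pos: [547.6, 75.5, 50.2]
ee_rot: [-180.0, 0.3, 82.7]
force: [-0.5, -8.6, 2.6]
gripper_width: 0.3
time_s: 21.1
ee_pos: [547.6, 75.5, 50.2]
ee_rot: [-180.0, 0.3, 82.7]
force: [-1.5, -12.1, 2.5]
gripper_width: 0.4
time_s: 21.35
ee_pos: [547.6, 75.5, 50.3]
ee_rot: [-179.9, 0.4, 82.7]
force: [-0.8, -15.3, 3.6]
gripper_width: 0.2
```

A hard stop, with force rising and no motion. I'll back off, lift, and verify that it is home.

```bash
python3 -m creep '[[1,-10,0,0,0,0,0],[1,-20,0,0,0,0,0],[1,-10,0,-20,0,0,0],[1,0,0,-30,0,0,0],[1,0,0,-20,0,0,0]]'
python3 -m creep '[[1,0,0,0,0,0,0],[1,0,0,0,0,0,0]]'
python3 - <<'E'
from h import *
np.set_printoptions(precision=1,suppress=True)
f=snap('wrist','w12');snap('top','t12');snap('scene','s12')
im=f['frame'][:,:,::-1];cv2.imwrite('pics/w12z.png',cv2.resize(im[0:280,220:620],None,fx=2,fy=2,interpolation=cv2.INTER_CUBIC))
t=load('t12')['frame'][190:300,215:350,::-1];cv2.imwrite('pics/t12z.png',cv2.resize(t,None,fx=5.4,fy=5.4,interpolation=2))
E
```

```text
time_s: 21.98
ee_pos: [543.6, 39.6, 121.6]
ee_rot: [179.9, -0.0, 82.5]
force: [-0.3, -0.1, -0.4]
gripper_width: 0.2
time_s: 22.22
ee_pos: [542.5, 40.0, 119.4]
ee_rot: [-179.9, 0.0, 82.6]
force: [-0.3, -0.0, -0.8]
gripper_width: 0.1
```

View pics/w12z.png

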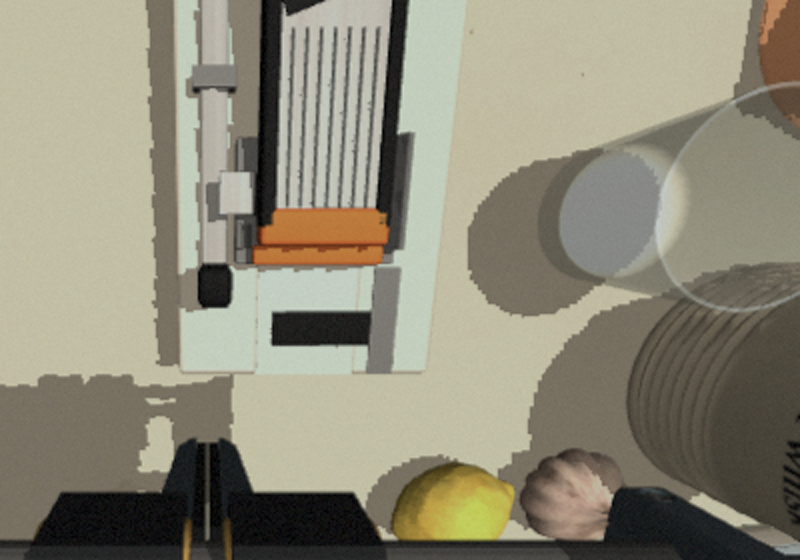

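View pics/t12z.png

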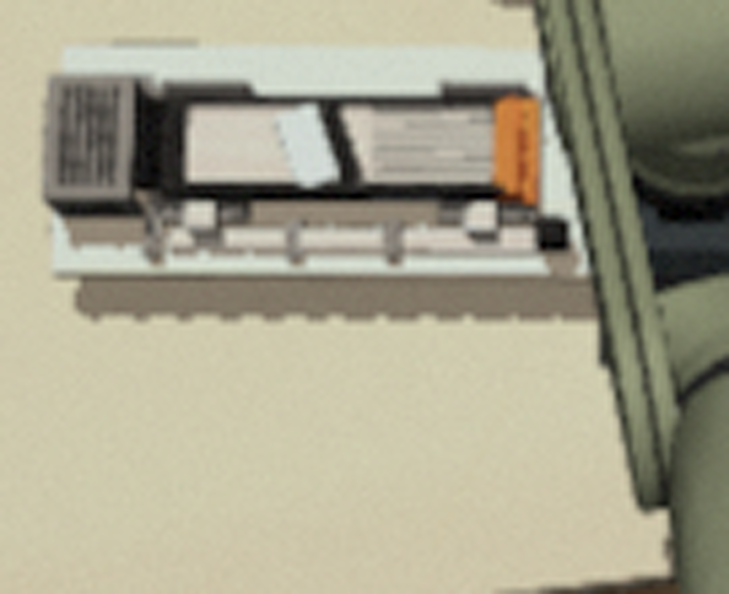

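Run:
```python
from h import *
np.set_printoptions(precision=1,suppress=True)
f=load('w12');P=lambda u,v,z:onz(f,220+(u+.5)/2-.5,(v+.5)/2-.5,z)
yaw=np.radians(82.6);R=np.array([[np.cos(yaw),-np.sin(yaw)],[np.sin(yaw),np.cos(yaw)]])
C=np.array([609.4,201.8]);L=lambda p:R.T@(p[:2]-C)
for n,u,v,z in [("knob -x",214,307,86),("knob +x",214,264,86),("ins L",259,246,86),("ins R",389,244,86),("lip out",320,264,72),("tongue hi",236,171,76),("tongue lo",236,214,76),("deck end",300,372,50)]: print(n,L(P(u,v,z)))
t=load('t12');a=onz(t,215+606.5/5.4-.5,190+233.5/5.4-.5,86);b=onz(t,215+553/5.4-.5,190+232.5/5.4-.5,86);print("knob travel top view",L(b)-L(a))
for tag in ("t1","t12"):
    g=load(tag)
    im=g["frame"][150:290,335:480]
    hsv=cv2.cvtColor(im,cv2.COLOR_RGB2HSV)
    for n,lo,hi in [("yellow",(22,150,100),(32,255,255)),("orange",(5,170,100),(18,255,255))]:
        m=cv2.inRange(hsv,lo,hi);print(tag,n,m.sum()//255,np.array([x.mean() for x in np.nonzero(m)[::-1]]))
```

```text
knob -x [-114.3   41.7]
knob +x [-97.6  41.7]
ins L [-90.8  24.3]
ins R [-90.  -26.3]
lip out [-98.2  -2.6]
tongue hi [-62.6  33.1]
tongue lo [-78.6  32.9]
deck end [-149.5   -0.2]
knob travel top view [26.3 -0.3]
t1 yellow 110 [26.5 40.6]
t1 orange 56 [117.2 117.4]
t12 yellow 0 [nan nan]
t12 orange 56 [117.2 117.2]<stdin>:13: RuntimeWarning: Mean of empty slice.
  ret = ret.dtype.type(ret / rcount)
```

Run:
```python
from h import *
s=state();print(s["ee_pos"],s["force"],s["time_s"]); 
def cen(n):
    g=cv2.imread(n);h=cv2.cvtColor(g,cv2.COLOR_BGR2HSV)[230:265,335:380];m=cv2.inRange(h,(20,130,90),(34,255,255));return [x.mean() for x in np.nonzero(m)[::-1]]
print(cen("pics/scene0.png"),cen("pics/s12.png"))
print(job_done())
```

```text
[542.51827564  40.18921126 119.19839974] [0.41673742 0.74593949 0.2609793 ] 22.375
[np.float64(21.502083333333335), np.float64(17.945833333333333)] [np.float64(21.502083333333335), np.float64(17.945833333333333)]
the job is handed in; nothing more can be done
None
```

The slicing insert is seated in the channel with its orange end behind the lip, and the locking rail is pushed home over its ears. I handed the job in at about 22.4 s of the 45 s; no verdict is given.

- **Insert:** I held it level, pushed the follower back about 12 mm, lowered it behind the lip and let go. It met the floor exactly at the predicted height. In the last wrist view its orange end is at slicer x ≈ -90.4 mm, where a seated insert should be.
- **Rail:** I pushed the knob with closed fingers until it stopped hard. The knob's edge is at -114.3 mm (closed is -114) and the tongue spans -78.6 to -62.6 mm, the closed place over the ear. In the top view the knob moved 26.3 mm where 28 was expected, but that view is coarse, about 2.5 mm per pixel.
- **Surroundings:** The lemon has not moved in the scene view, nor the grater's orange end in the top view. I did not measure the garlic and glass; the arm was not near them. The arm ended clear of everything with the force near zero.
- **First grasp missed:** The fingers closed above the insert without touching it. The real fingertips sit about 19 mm higher than the reported TCP, which the scene and wrist views agreed on; I corrected for it from then on.

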